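Load the ear-tag magazine

ROBOT

A 7-joint arm with a two-finger parallel gripper is mounted at the origin on the work surface. World frame = base frame: x ahead of the robot, y to its left, z up, the work surface at z = 0. Lengths are in m, angles in degrees, forces in N, time in s.
With the tool pointing down it reaches from about 0.425 to 0.975 m from the base axis. Payload 16.7 kg.
Tool frame: the origin (TCP) lies at the centre of the arm's flange, where the gripper is bolted on; the fingertips stand 173 mm ahead of it and the grasp point (between the pads) lies 155 mm ahead of it; z points along the fingers, y is the direction in which the jaws open and shut (so a half turn about z gives the same grasp; the last joint's range is limited). The gripper opens to 85 mm and grips with 20 to 120 N. Pads are 22 mm wide; open, the fingers measure 114 mm over their backs; the gripper's body (76 mm by 85 mm) begins 54 mm behind the grasp point. The pads swing forward as they close: fully open they stand 13 mm farther back than shut.
Start: joints at [-8.566, 24.414, 4.234, 92.017, -1.954, 63.644, -3.845], TCP at [0.675, -0, 0.405] pointing down, gripper open.
Joint ranges: [-163.25, 163.25], [-28.42, 122.38], [-70.27, 78.77], [12.13, 141.07], [-58.53, 238.53], [9.26, 117.41], [-156.51, 156.51]. Speed limits (degrees/s): [108.29, 108.29, 136.94, 136.94, 172.46, 172.46, 172.46].

INTERFACE

Orientations are given as a 3x3 rotation matrix whose columns are the frame's x, y, z axes.
In Python, from station import state, read_camera, camera_model, finish_job gives the robot as it stands.
- The arm moves only by the tool servo_tool, never from a script. Its argument "plan" is one flat list of numbers, 7 for each row, row after row: the shift along the tool's x, y, z in mm, then the turn, a rotation vector about the tool's x, y, z in degrees, then the opening, from -1 (shut) to 1 (fully open). A call has 1 to 20 rows; each row is the pose to reach, as a shift and turn from the pose measured when the call began, along the tool's axes at that moment; what a row does not reach only later rows make up. A row lasts 1/10 s, in which the tool goes at most 50 mm and 8.59 degrees, less where a joint would pass 70% of its speed; a pose out of reach is approached as far as the arm can. A call with a gripper value outside its range is refused whole. The fingers move at their own pace and stop on an object; "newtons" is the grip in N (left out, the last holds). Time passes only in rows, so rows that repeat a pose let the fingers close. It gives the time, the measured TCP pose, the force and the opening at its end, in the units of the state.
- state(): the state, without advancing time (a new reading comes with each control period).
- read_camera(name): name is "scene" or "side" or "wrist"; returns the picture (400x640x3 uint8, red, green, blue); there is no depth.
- camera_model(name): a dict with "fx", "fy", "cx", "cy" (pixels), "distortion" ([k1, k2, p1, p2, k3] as OpenCV has them; the pictures are not rectified), "xyz" and "orientation" of the camera in the world. Camera axes: x right, y down, z forward; pixel columns grow to the right and rows downward; lengths in m; the calibration is good to about 2 mm. A picture is of the moment at which its call begins: read the wrist's pose just before it. camera_model takes no time and is no camera call; for the wrist camera it gives the pose at the moment of the call.
- finish_job(): hands the job in, once; it reports no verdict.
The state is a dict: "t": time; "joint_pos": joint angles; "dq": joint speeds; "tau": joint torques, N m; "ee_pos": TCP position; "tcp_rot": TCP orientation; "contact_force": force on the tool from outside, world axes, zero at the start; "wrist_torque": the same for the moment, N m; "width": opening from 0.0 (shut) to 1.0 (fully open).
Only numpy, scipy, OpenCV 4.12 (cv2) and the standard library are available. Lean on these libraries where they do the work, as an engineer would, in place of code of your own. Each camera call takes 0.05 s, during which the arm holds its last target. There are 200 camera calls.

TASK

Load the ear-tag magazine with the three tag cassettes: blue at the bottom, yellow on it and green on top, pushing the spring follower down as you go so that the stack goes down between the posts. Then put the aluminium lid on, knob up, pressed down until its flange sits on all four posts. Leave the glass jar, the torch and the funnel where they are.

Things in the scene. Friction and masses are not known exactly. Their poses are not given: they have to be found in the camera images.
- blue_mid (a point): centre (half-way up) of the blue tag cassette: a loose solid plastic disc, 50 mm diameter, 18 mm high, lying flat on the bench, 60 g or so; small black hub and a ring of white dots on its top face; either face may be up. z axis = disc axis
- yellow_mid (a point): centre (half-way up) of the yellow tag cassette: a loose solid plastic disc, 50 mm diameter, 18 mm high, lying flat on the bench, 60 g or so; small black hub and a ring of white dots on its top face; either face may be up. z axis = disc axis
- green_mid (a point): centre (half-way up) of the green tag cassette: a loose solid plastic disc, 50 mm diameter, 18 mm high, lying flat on the bench, 60 g or so; small black hub and a ring of white dots on its top face; either face may be up. z axis = disc axis
- lid_knob (a point): centre of the black knob of the loose aluminium magazine lid, 20 mm above the lid's underside. From below: round spigot 49 mm dia x 4 mm, flange 74 mm dia x 5 mm, black knob 22 mm dia x 22 mm; 31 mm high in all, about 90 g; it starts the right way up, knob on top. z axis = lid axis, up
- magazine: fixed tag magazine: grey base 110 (x) x 84 (y) x 12 mm, four round-topped 8 mm steel posts, tops 81.5 mm above the bench, at x +-23.4, y +-19.6 mm. Discs up to 53 mm fit between. Gap between posts facing +y and -y is 39 mm wide (room for a finger), facing +-x 31 mm. Origin: stack axis at bench level, z up. With the lid seated its underside is at 77.5 mm, knob centre 97.5 mm
- follower (a joint): depth (m) of the red follower plate (38 mm dia): 0 = its top face 71.5 mm above the bench, 0.0495 = bottom stop, top face at 22 mm. Spring with friction brake: takes 4 N (top) to 6 N (bottom) to push, stays where pushed, a cassette's weight does not move it. At the bottom, three cassettes reach 76 mm, 1.5 mm under the seated lid's spigot
- jar: bystander: clear glass jar with steel cap, 66 mm dia, 85 mm high, upright; origin at the centre of its underside
- torch: bystander: aluminium torch lying along its x axis, 135 mm long, 38 mm across the head; origin at bench level under its middle
- funnel: bystander: steel funnel standing mouth down, 90 mm dia, 95 mm high; origin at the centre of its mouth, at bench level
Mind the look-alikes: they are no part of the job. There is more than one size of the part that bears green_mid; the job needs the middle-sized. Of the things shaped like the part that bears yellow_mid, the yellow one is meant.

How it is judged (in metres and radians):
At the end, for the whole second after the job is handed in: Blue, yellow, green from the bottom up, flat, within 6 mm of the magazine axis, centres at 31, 49, 67 mm (-3/+5 mm); follower within 4 mm of its stop; lid knob up, within 6 mm of the axis, 3 mm of seated height, 0.07 rad of level; all released and at rest (horizontal distance between each of blue_mid, yellow_mid, green_mid, lid_knob and magazine below 0.006 m and z of blue_mid in the frame of magazine between 0.028 and 0.036 m and angle between the z axis of each of blue_mid, yellow_mid, green_mid and the z axis of magazine, either way round below 0.12 rad and z of yellow_mid in the frame of magazine between 0.046 and 0.054 m and z of green_mid in the frame of magazine between 0.064 and 0.072 m and z of lid_knob in the frame of magazine between 0.0945 and 0.1005 m and angle between lid_knob's own z axis and vertical below 0.07 rad and value of joint follower above 0.0455 m and linear speed of each of blue, yellow, green, lid below 0.02 m/s); the robot touches nothing.
It fails at once if the glass jar is knocked over or shoved more than 30 mm (distance of jar from where it was at the start of the episode above 0.03 m or angle between jar's own z axis and vertical above 0.5 rad).
It fails at once if the torch is knocked over or shoved more than 30 mm (distance of torch from where it was at the start of the episode above 0.03 m).
It fails at once if the funnel is knocked over or shoved more than 30 mm (distance of funnel from where it was at the start of the episode above 0.03 m or angle between funnel's own z axis and vertical above 0.5 rad).
It also fails if it takes over 122 s, if anything falls off the work surface, if the arm or the gripper's body presses on something with over 40 N, if the wrist force passes 120 N, or if a joint passes its speed limit or range.

## Working session

There is one attempt and no reset: what is moved stays moved. The work goes in short steps, Python scripts to look and compute and a tool call to move; the robot and the scene stay as the last step left them, time stands still between calls to the robot, and variables do not carry over. Pictures are saved under pics/ and viewed, about 12 in all and at most 16, crops included, and the job is handed in when it is done.

Besides the shell and the picture viewer there is one more tool, called after "Request:" in YAML: its name, and indented under it one key for each argument. servo_tool: Moves the arm, as the interface text tells. Its arguments: {"type":"object","properties":{"plan":{"type":"array"},"newtons":{"type":"number"}},"required":["plan"]}

```bash
mkdir -p pics; ls; python3 - <<'E'
from station import *
import cv2,numpy as np
print(state())
for n in("scene","side","wrist"):
    m=camera_model(n);print(n,m)
    cv2.imwrite(f"pics/{n}0.png",read_camera(n)[:,:,::-1])
E
```

```text
pics
{'t': 0.0, 'joint_pos': array([-8.56507449, 24.45147425,  4.22952204, 92.05401178, -1.95419493,
       63.64373211, -3.8446992 ]), 'dq': array([-0.01856513, -0.02423091,  0.09879706,  0.03013872, -0.0886481 ,
       -0.06231163,  0.12884786]), 'tau': array([ 7.16691302e-04, -9.49842310e+01,  3.76242042e+00, -4.63523841e+01,
        1.94300286e-02,  1.01335210e-02,  2.85131875e-06]), 'ee_pos': array([ 6.74803611e-01, -2.44406875e-06,  4.03974628e-01]), 'tcp_rot': array([[ 2.09091091e-05,  9.99999097e-01, -1.34337034e-03],
       [ 9.99999996e-01, -2.10199010e-05, -8.24590177e-05],
       [-8.24871808e-05, -1.34336861e-03, -9.99999094e-01]]), 'contact_force': array([-0.18078035,  0.46102952, -0.02018406]), 'wrist_torque': array([-0.03505174,  0.03817659,  0.00379055]), 'width': 0.998657674132425}
scene {'fx': 482.33278296829064, 'fy': 482.33278296829064, 'cx': 323.1299699568445, 'cy': 199.0619307860241, 'distortion': array([-0.05237973,  0.        ,  0.        ,  0.        ,  0.        ]), 'xyz': array([ 1.0435572 , -0.45857222,  1.1799863 ]), 'orientation': array([[ 0.71723017,  
[... 279 characters left out ...]
  0.        ,  0.        ,  0.        ]), 'xyz': array([0.31078273, 0.94816363, 0.95581909]), 'orientation': array([[-0.96016674, -0.17916882,  0.21442564],
       [-0.27917886,  0.64748638, -0.70909841],
       [-0.01178936, -0.74071581, -0.67171504]])}
wrist {'fx': 287.3868838175068, 'fy': 287.3868838175068, 'cx': 321.49337677523005, 'cy': 197.29194201167866, 'distortion': array([-0.01568033,  0.        ,  0.        ,  0.        ,  0.        ]), 'xyz': array([0.67522186, 0.0741573 , 0.37333191]), 'orientation': array([[ 9.99999565e-01,  9.16486353e-04,  1.74120101e-04],
       [ 9.27195589e-04, -9.55866834e-01, -2.93798802e-01],
       [-1.02826963e-04,  2.93798835e-01, -9.55867268e-01]])}
```

View pics/scene0.png

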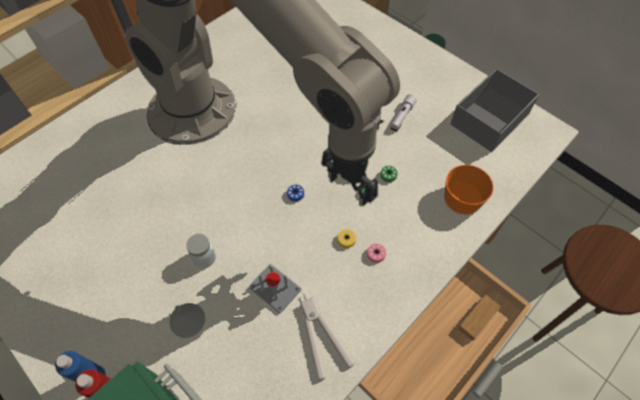

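View pics/side0.png

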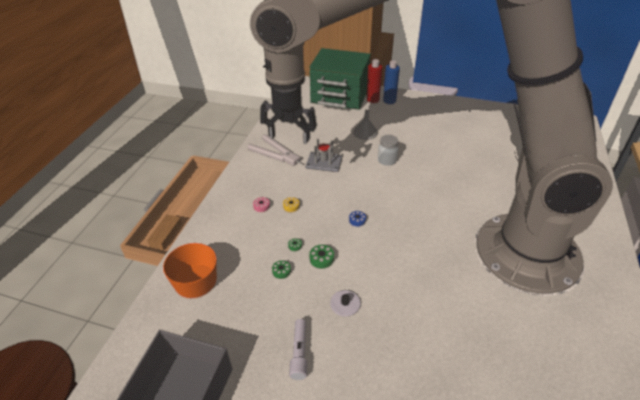

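View pics/wrist0.png

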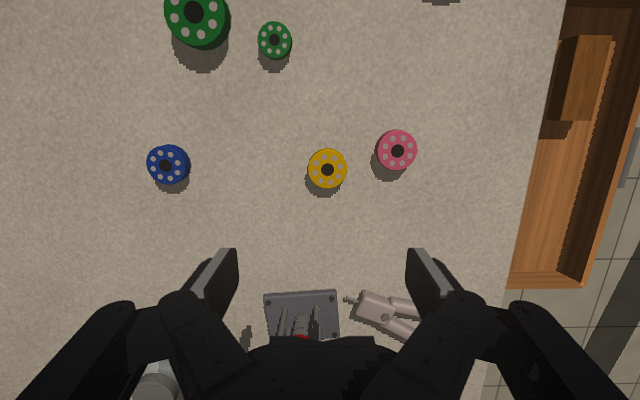

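```bash
cat >h.py <<'E'
from station import *
import cv2,numpy as np
HSV={'blue':((105,110,40),(130,255,255)),'yellow':((20,130,80),(32,255,255)),'green':((55,90,30),(85,255,255)),'red':((0,150,60),(6,255,255)),'pink':((160,60,80),(178,255,255))}
def mask(img,c):
    return cv2.inRange(cv2.cvtColor(img,cv2.COLOR_BGR2HSV),*[np.array(v) for v in HSV[c]])
def blobs(m,amin=30):
    m=cv2.morphologyEx(m,cv2.MORPH_CLOSE,np.ones((3,3),np.uint8))
    out=[]
    for k in cv2.findContours(m,cv2.RETR_EXTERNAL,cv2.CHAIN_APPROX_NONE)[0]:
        h=cv2.convexHull(k);a=cv2.contourArea(h)
        if a<amin: continue
        M=cv2.moments(h);out.append((M['m10']/M['m00'],M['m01']/M['m00'],a))
    return out
def ray(cm,u,v):
    K=np.array([[cm['fx'],0,cm['cx']],[0,cm['fy'],cm['cy']],[0,0,1]])
    p=cv2.undistortPoints(np.array([[[u,v]]],float),K,cm['distortion'])[0,0]
    return cm['orientation']@np.array([p[0],p[1],1])
def onplane(cm,u,v,z):
    d=ray(cm,u,v);return cm['xyz']+d*(z-cm['xyz'][2])/d[2]
def size(cm,p,a): # equivalent dia, m
    return 2*np.sqrt(a/np.pi)*np.linalg.norm(p-cm['xyz'])/cm['fx']
def proj(cm,p):
    K=np.array([[cm['fx'],0,cm['cx']],[0,cm['fy'],cm['cy']],[0,0,1]])
    R=cm['orientation'].T
    return cv2.projectPoints(np.array([p],float),cv2.Rodrigues(R)[0],-R@cm['xyz'],K,cm['distortion'])[0].ravel()
E
python3 - <<'E'
from h import *
for n in('wrist','scene','side'):
    cm=camera_model(n);im=cv2.imread(f'pics/{n}0.png')
    for c in HSV:
        for u,v,a in blobs(mask(im,c)):
            p=onplane(cm,u,v,.0715 if c=='red' else .009)
            if 0.2<p[0]<1.1 and abs(p[1])<.7: print(n,c,round(u),round(v),round(a),p.round(4),size(cm,p,a).round(4))
cm=camera_model('side')
print('lid',onplane(cm,345,303,.006),'knob',onplane(cm,346,298.5,.02), 'torch',onplane(cm,299,348,.018))
print('jar',onplane(cm,388,139,.085),onplane(camera_model('scene'),198,243,.085))
print('funnel',onplane(camera_model('scene'),187,320,.0))
im=cv2.imread('pics/side0.png')
a=cv2.resize(im[120:190,270:430],None,fx=5,fy=5,interpolation=2)
cv2.imwrite('pics/a.png',np.vstack([a[:,:640],cv2.resize(cv2.imread('pics/scene0.png')[240:330,230:358],None,fx=5,fy=5,interpolation=2)[:250]]))
E
```

```text
wrist blue 167 163 1312 [0.4772 0.0074 0.009 ] 0.0597
wrist yellow 327 168 1220 [0.6824 0.0015 0.009 ] 0.051
wrist green 274 39 950 [0.6213 0.1505 0.009 ] 0.0455
wrist green 198 21 2637 [0.5363 0.1691 0.009 ] 0.0809
wrist pink 396 149 1260 [0.7697 0.0257 0.009 ] 0.0529
scene blue 77 366 796 [ 0.451 -0.696  0.009] 0.0881
scene blue 295 193 173 [0.4757 0.0072 0.009 ] 0.0425
scene yellow 346 238 232 [0.6793 0.003  0.009 ] 0.0466
scene green 134 386 1780 [ 0.5859 -0.624   0.009 ] 0.1252
scene green 388 174 160 [0.6252 0.2435 0.009 ] 0.0423
scene red 91 382 526 [ 0.5355 -0.6806  0.0715] 0.0665
scene red 272 279 130 [ 0.6441 -0.2286  0.0715] 0.032
scene pink 91 373 102 [ 0.4874 -0.6808  0.009 ] 0.0311
scene pink 376 253 246 [0.7651 0.0264 0.009 ] 0.0476
side blue 357 221 78 [0.4742 0.0172 0.009 ] 0.0286
side yellow 291 204 162 [0.6796 0.002  0.009 ] 0.043
side green 282 272 104 [0.6198 0.2517 0.009 ] 0.0301
side green 321 257 341 [0.5364 0.1737 0.009 ] 0.0559
side red 324 147 32 [ 0.6396 -0.2191  0.0715] 0.0206
side red 374 81 438 [ 0.5677 -0.6945  0.0715] 0.0959
side pink 261 204 180 [0.7659 0.0251 0.009 ] 0.0456
lid [0.44084603 0.29760737 0.006     ] knob [0.43969464 0.2938751  0.02      ] torch [0.50915692 0.45015969 0.018     ]
jar [ 0.44533085 -0.29980035  0.085     ] [ 0.4437797  -0.29792372  0.085     ]
funnel [ 0.54624984 -0.43858941  0.        ]
```

Pictures 1–3: the wrist view shows blue at (167,164), yellow (327,168), pink (397,150), large and small green at (195,12) and (275,40). The side view shows the middle green at (282,268) and the lid at (345,302). The magazine's red follower is at scene (272,279). I'll look at the magazine from close by first, with the jaws turned along world y.

Request:
servo_tool:
  plan: [-225,-55,44,0,0,-90,1,-225,-55,44,0,0,-90,1,-225,-55,44,0,0,-90,1,-225,-55,44,0,0,-90,1,-225,-55,44,0,0,-90,1,-225,-55,44,0,0,-90,1,-225,-55,44,0,0,-90,1,-225,-55,44,0,0,-90,1,-225,-55,44,0,0,-90,1,-225,-55,44,0,0,-90,1,-225,-55,44,0,0,-90,1,-225,-55,44,0,0,-90,1,-225,-55,44,0,0,-90,1,-225,-55,44,0,0,-90,1]

```text
t: 1.55
ee_pos: [0.6198, -0.225, 0.3601]
tcp_rot: [[-1.0, 0.002, -0.001], [0.002, 1.0, -0.0], [0.001, -0.0, -1.0]]
contact_force: [0.8, 0.6, -0.4]
width: 0.998
```

```bash
python3 - <<'E'
from h import *
s=state();print(s['t'],s['ee_pos'],s['tcp_rot'].round(3),s['joint_pos'])
cm=camera_model('wrist');im=read_camera('wrist')[:,:,::-1].copy()
cv2.imwrite('pics/w1.png',im)
import pickle;pickle.dump(cm,open('w1.pkl','wb'))
for z in(.0715,):
  for u,v,a in blobs(mask(im,'red')): 
    p=onplane(cm,u,v,z);print(u,v,a,p,size(cm,p,a))
u,v=map(int,proj(cm,[.644,-.225,.05]));print(u,v)
c=im[max(v-100,0):v+100,max(u-130,0):u+130]
print(max(u-130,0),max(v-100,0))
cv2.imwrite('pics/w1c.png',cv2.resize(c,None,fx=3,fy=3,interpolation=2))
E
```

```text
1.55 [ 0.61978726 -0.22498362  0.36013491] [[-1.     0.002 -0.001]
 [ 0.002  1.    -0.   ]
 [ 0.001 -0.    -1.   ]] [ 22.51839669  25.67407942 -10.94649415  95.89301285   5.52730301
  59.02587346  99.63977089]
318.3124231242312 215.9182041820418 1084.0 [ 0.64314277 -0.22880193  0.0715    ] 0.035676860279785366
322 209
192 109
```

View pics/w1c.png

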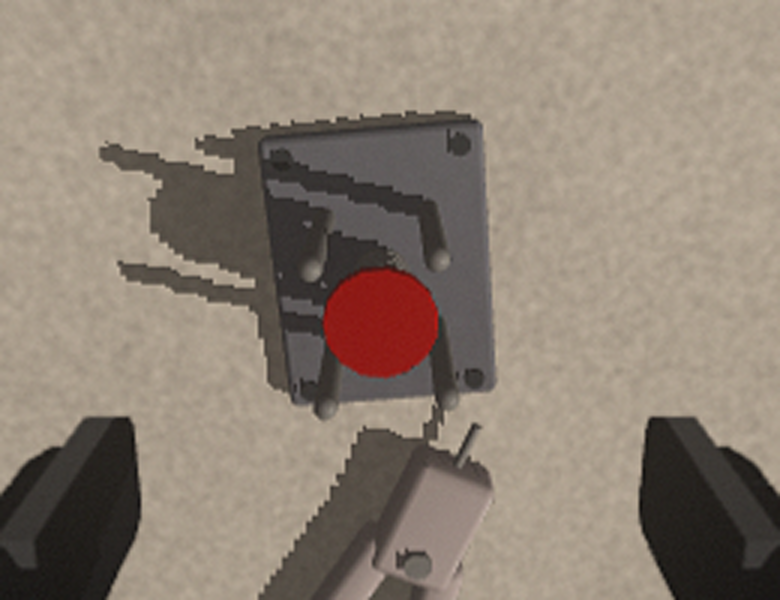

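Picture 4: magazine slightly yawed. Post tops in the crop are at (312,270), (440,259), (327,407), (449,399), and the follower is at (381,321).

```bash
python3 - <<'E'
from h import *
import pickle
cm=pickle.load(open('w1.pkl','rb'))
P=np.array([onplane(cm,u/3+192,v/3+109,.0775)[:2] for u,v in[(312,270),(440,259),(327,407),(449,399)]])
print(P.round(4),P.mean(0))
M=np.array([[23.4,19.6],[23.4,-19.6],[-23.4,19.6],[-23.4,-19.6]])/1000
T,_=cv2.estimateAffinePartial2D(M,P);print(T,np.hypot(T[0,0],T[1,0]),np.degrees(np.arctan2(T[1,0],T[0,0])))
print((M@T[:,:2].T+T[:,2]-P).round(4))
B=np.array([onplane(cm,u/3+192,v/3+109,.012)[:2] for u,v in[(263,140),(481,124),(494,387),(294,402)]]);print(B.round(4),B.mean(0),np.degrees(np.arctan2(*(B[0]-B[3])[::-1])),np.degrees(np.arctan2(*(B[1]-B[2])[::-1])))
E
```

```text
[[ 0.6242 -0.2492]
 [ 0.6208 -0.21  ]
 [ 0.6705 -0.2456]
 [ 0.6677 -0.2063]] [ 0.64581712 -0.22777759]
[[-0.99784683  0.07809349  0.64581712]
 [-0.07809349 -0.99784683 -0.22777759]] 1.000898042680417 -175.5250390293223
[[-0.0002 -0.    ]
 [ 0.0002 -0.    ]
 [ 0.0002  0.0001]
 [-0.0001 -0.    ]]
[[ 0.5945 -0.272 ]
 [ 0.5887 -0.1917]
 [ 0.6943 -0.1833]
 [ 0.7008 -0.2641]] [ 0.64458962 -0.22777652] -175.76895643003064 -175.44022661438
```

Request:
servo_tool:
  plan: [143,232,80,0,0,-4.5,0.8,143,232,80,0,0,-4.5,0.8,143,232,80,0,0,-4.5,0.8,143,232,80,0,0,-4.5,0.8,143,232,80,0,0,-4.5,0.8,143,232,80,0,0,-4.5,0.8,143,232,80,0,0,-4.5,0.8,143,232,80,0,0,-4.5,0.8,143,232,80,0,0,-4.5,0.8,143,232,80,0,0,-4.5,0.8,143,232,80,0,0,-4.5,0.8]

```text
t: 2.7
ee_pos: [0.4775, 0.0066, 0.2805]
tcp_rot: [[-0.997, -0.075, -0.001], [-0.075, 0.997, -0.0], [0.001, -0.0, -1.0]]
contact_force: [-0.4, 0.2, -0.3]
width: 0.901
```

```bash
cat >>h.py <<'E'
def go(x,y,z):
    s=state();d=s['tcp_rot'].T@(np.array([x,y,z])-s['ee_pos'])*1000
    print('shift mm',d.round(1))
def look(c,name=None,z=.009):
    s=state();cm=camera_model('wrist');im=read_camera('wrist')[:,:,::-1].copy()
    print('t',s['t'],s['ee_pos'].round(4),'w',round(s['width'],3))
    if name: cv2.imwrite(f'pics/{name}.png',im)
    for u,v,a in blobs(mask(im,c),200):
        p=onplane(cm,u,v,z);print(c,round(u,1),round(v,1),p.round(4),'d',size(cm,p,a).round(4))
    return s,cm,im
E
python3 - <<'E'
from h import *
s,cm,im=look('blue','w2');print(s['tcp_rot'].round(3))
E
```

```text
t 2.7 [0.4775 0.0066 0.2805] w 0.901
blue 323.1 200.3 [0.4797 0.0074 0.009 ] d 0.0492
[[-0.997 -0.075 -0.001]
 [-0.075  0.997 -0.   ]
 [ 0.001 -0.    -1.   ]]
```

View pics/w2.png

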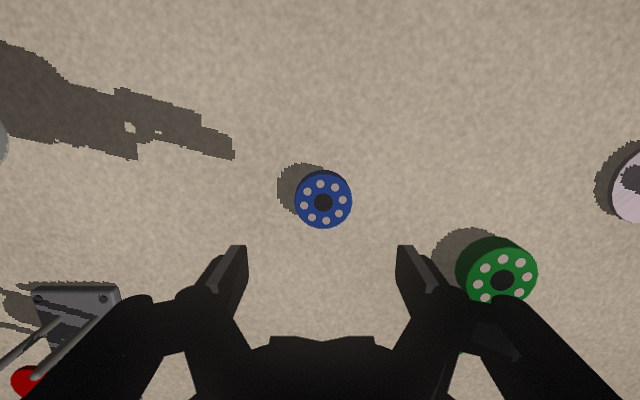

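Picture 5: blue at (323,201), centred between the open fingers. Grasp it.

Request:
servo_tool:
  plan: [-2,0,50,0,0,0,0.8,-2,0,85,0,0,0,0.8,-2,0,107,0,0,0,0.8,-2,0,107,0,0,0,0.8,-2,0,107,0,0,0,0.8,-2,0,107,0,0,0,-0.5,-2,0,107,0,0,0,-0.5,-2,0,107,0,0,0,-0.5,-2,0,107,0,0,0,-0.5,-2,0,107,0,0,0,-0.5,-2,0,107,0,0,0,-0.5,-2,0,107,0,0,0,-0.5,-2,0,107,0,0,0,-0.5]
  newtons: 40

```text
t: 4.05
ee_pos: [0.4799, 0.0068, 0.175]
tcp_rot: [[-0.997, -0.075, 0.001], [-0.075, 0.997, -0.0], [-0.001, -0.0, -1.0]]
contact_force: [-3.2, -1.0, 16.1]
width: 0.569
```

Request:
servo_tool:
  plan: [0,0,-50,0,0,0,-0.5,0,0,-100,0,0,0,-0.5,0,0,-150,0,0,0,-0.5,-147,-246,-150,0,0,0,-0.5,-147,-246,-150,0,0,0,-0.5,-147,-246,-150,0,0,0,-0.5,-147,-246,-150,0,0,0,-0.5,-147,-246,-150,0,0,0,-0.5,-147,-246,-150,0,0,0,-0.5,-147,-246,-150,0,0,0,-0.5,-147,-246,-150,0,0,0,-0.5,-147,-246,-150,0,0,0,-0.5,-147,-246,-150,0,0,0,-0.5]

```text
t: 5.35
ee_pos: [0.6444, -0.2263, 0.3259]
tcp_rot: [[-0.997, -0.076, 0.002], [-0.076, 0.997, -0.0], [-0.002, -0.0, -1.0]]
contact_force: [0.6, -0.3, -0.8]
width: 0.568
```

```bash
python3 - <<'E'
from h import *
s,cm,im=look('blue','w3',z=state()['ee_pos'][2]-.166);go(.6453,-.228,.262);print(s['contact_force'])
print([proj(cm,s['ee_pos']+s['tcp_rot']@np.array([0,0,.157])).round(1)])
E
```

```text
t 5.35 [ 0.6444 -0.2263  0.3259] w 0.568
blue 321.4 254.8 [ 0.6435 -0.2272  0.1599] d 0.0525
shift mm [-0.6 -1.6 63.9]
[ 0.5830056  -0.33165939 -0.84174046]
[array([323. , 265.9])]
```

View pics/w3.png

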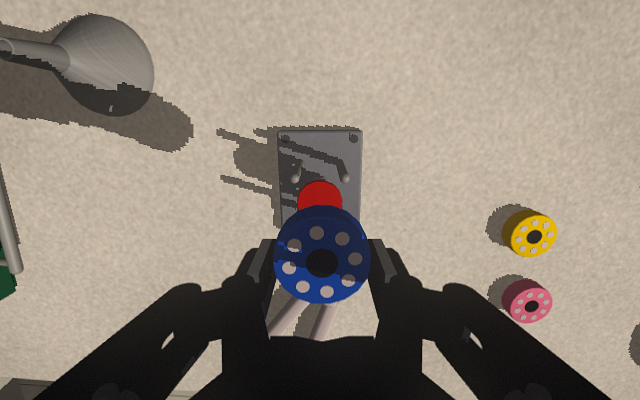

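Picture 6: blue is held squarely, with its hub at about (322,263). The rear post tops are at (295,178) and (347,178).

```bash
python3 - <<'E'
from h import *
cm=camera_model('wrist');im=cv2.imread('pics/w3.png')
P=[onplane(cm,u,v,.0775)[:2] for u,v in[(295,178.5),(346.5,178.5)]]
print(P, np.mean(P,0)+np.array([.0233,.0018]))
g=cv2.cvtColor(im,cv2.COLOR_BGR2GRAY)[235:295,290:355]
m=(g<28).astype(np.uint8)*255
n,l,st,c=cv2.connectedComponentsWithStats(m)
for i in range(1,n):
    if st[i,4]>150: print(st[i],c[i]+[290,235],onplane(cm,*(c[i]+[290,235]),.3259-.157))
for u,v,a in blobs(mask(im,'red')): print(u,v,a)
E
```

```text
[array([ 0.6239158 , -0.24950356]), array([ 0.62082043, -0.20961726])] [ 0.64566812 -0.22776041]
[ 16  14  32  27 643] [321.74805599 261.18973561] [ 0.64218441 -0.22729163  0.1689    ]
318.9083619702176 195.97218131238748 1018.5
```

Request:
servo_tool:
  plan: [-3,-0.7,30,0,0,0,-0.5,-3,-0.7,58,0,0,0,-0.5,-3,-0.7,60,0,0,0,-0.5,-3,-0.7,63,0,0,0,-0.5,-3,-0.7,66,0,0,0,-0.5,-3,-0.7,69,0,0,0,-0.5,-3,-0.7,72,0,0,0,-0.5,-3,-0.7,74,0,0,0,-0.5,-3,-0.7,76,0,0,0,-0.5,-3,-0.7,77,0,0,0,-0.5,-3,-0.7,77,0,0,0,-0.5,-3,-0.7,77,0,0,0,-0.5]

```text
t: 6.6
ee_pos: [0.6477, -0.2269, 0.2489]
tcp_rot: [[-0.997, -0.076, 0.002], [-0.076, 0.997, -0.0], [-0.002, -0.0, -1.0]]
contact_force: [-0.7, -0.4, -0.7]
width: 0.564
```

Request:
servo_tool:
  plan: [0,0,4,0,0,0,-0.5,0,0,8,0,0,0,-0.5,0,0,12,0,0,0,-0.5,0,0,16,0,0,0,-0.5,0,0,20,0,0,0,-0.5,0,0,24,0,0,0,-0.5,0,0,27,0,0,0,-0.5,0,0,27,0,0,0,-0.5,0,0,27,0,0,0,-0.5]

```text
t: 7.5
ee_pos: [0.6475, -0.2266, 0.2214]
tcp_rot: [[-0.997, -0.077, 0.001], [-0.077, 0.997, 0.0], [-0.001, 0.0, -1.0]]
contact_force: [-1.1, 0.2, -2.2]
width: 0.565
```

Request:
servo_tool:
  plan: [0,0,0,0,0,0,0.75,0,0,0,0,0,0,0.75,0,0,0,0,0,0,0.75,0,0,0,0,0,0,0.75,0,0,-30,0,0,0,0.75,0,0,-80,0,0,0,0.75,20,0,-110,0,0,0,0.75,20,0,-110,0,0,0,0.75,20,0,-110,0,0,0,0.75,20,0,-110,0,0,0,0.75]

```text
t: 8.5
ee_pos: [0.6273, -0.2281, 0.3305]
tcp_rot: [[-0.997, -0.077, -0.0], [-0.077, 0.997, 0.001], [0.0, 0.001, -1.0]]
contact_force: [-0.5, 0.1, -0.7]
width: 0.875
```

```bash
python3 - <<'E'
from h import *
s,cm,im=look('blue','w4',z=.056);print(s['contact_force'],proj(cm,[.6455,-.228,.065]))
cv2.imwrite('pics/w4c.png',cv2.resize(im[100:340,200:440],None,fx=2.4,fy=2.4,interpolation=2))
E
```

```text
t 8.5 [ 0.6273 -0.2281  0.3305] w 0.875
blue 321.2 216.2 [ 0.6459 -0.2275  0.056 ] d 0.0507
[-0.47692611  0.06570893 -0.74607761] [320.59535383 219.46883877]
```

View pics/w4c.png

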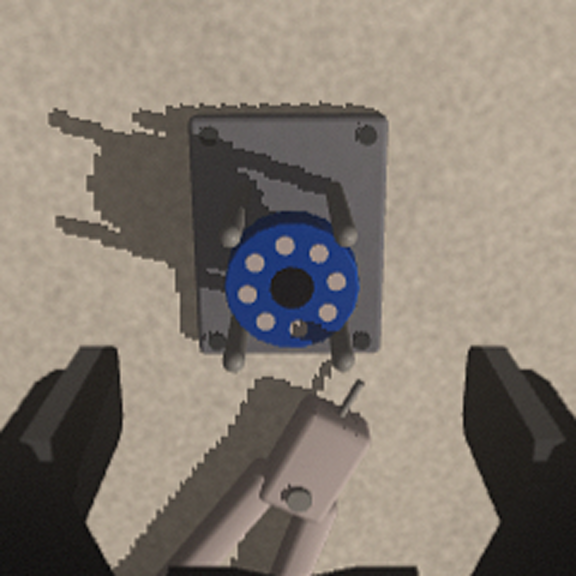

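Picture 7: blue sits between the four posts, with the follower pushed down. Now yellow.

Request:
servo_tool:
  plan: [-71,225,10,0,0,0,0.8,-71,225,30,0,0,0,0.8,-71,225,50,0,0,0,0.8,-71,225,50,0,0,0,0.8,-71,225,50,0,0,0,0.8,-71,225,50,0,0,0,0.8,-71,225,50,0,0,0,0.8,-71,225,50,0,0,0,0.8,-71,225,50,0,0,0,0.8,-71,225,50,0,0,0,0.8]

```text
t: 9.55
ee_pos: [0.6809, 0.0006, 0.2805]
tcp_rot: [[-0.997, -0.075, -0.0], [-0.075, 0.997, 0.001], [0.0, 0.001, -1.0]]
contact_force: [-0.2, 0.6, -0.1]
width: 0.901
```

```bash
cat >>h.py <<'E'
def hub(cm,im,z,c0,r=30):
    u0,v0=int(c0[0])-r,int(c0[1])-r
    g=cv2.cvtColor(im,cv2.COLOR_BGR2GRAY)[v0:v0+2*r,u0:u0+2*r]
    n,l,st,c=cv2.connectedComponentsWithStats((g<40).astype(np.uint8))
    for i in range(1,n):
        if st[i,4]>60: q=c[i]+[u0,v0];print('hub',q.round(1),st[i,2:],onplane(cm,*q,z).round(4))
E
python3 - <<'E'
from h import *
s,cm,im=look('yellow','w5')
hub(cm,im,.018,proj(cm,[.681,.0015,.018]))
E
```

```text
t 9.55 [6.809e-01 6.000e-04 2.805e-01] w 0.901
yellow 323.7 199.5 [0.6823 0.002  0.009 ] d 0.0512
```

Request:
servo_tool:
  plan: [0,1,50,0,0,0,0.8,0,1,85,0,0,0,0.8,0,1,104,0,0,0,0.8,0,1,104,0,0,0,0.8,0,1,104,0,0,0,0.8,0,1,104,0,0,0,-0.5,0,1,104,0,0,0,-0.5,0,1,104,0,0,0,-0.5,0,1,104,0,0,0,-0.5,0,1,104,0,0,0,-0.5,0,1,104,0,0,0,-0.5,0,1,104,0,0,0,-0.5,0,1,104,0,0,0,-0.5]

```text
t: 10.9
ee_pos: [0.6814, 0.0018, 0.1787]
tcp_rot: [[-0.997, -0.075, 0.002], [-0.075, 0.997, 0.001], [-0.002, 0.0, -1.0]]
contact_force: [-3.3, -0.4, 11.2]
width: 0.562
```

Request:
servo_tool:
  plan: [0,0,-50,0,0,0,-0.5,0,0,-100,0,0,0,-0.5,0,0,-150,0,0,0,-0.5,51,-225,-150,0,0,0,-0.5,51,-225,-150,0,0,0,-0.5,51,-225,-150,0,0,0,-0.5,51,-225,-150,0,0,0,-0.5,51,-225,-150,0,0,0,-0.5,51,-225,-150,0,0,0,-0.5,51,-225,-150,0,0,0,-0.5,51,-225,-150,0,0,0,-0.5,51,-225,-150,0,0,0,-0.5]

```text
t: 12.1
ee_pos: [0.6476, -0.2248, 0.3289]
tcp_rot: [[-0.997, -0.077, 0.003], [-0.077, 0.997, 0.001], [-0.003, 0.001, -1.0]]
contact_force: [0.4, -0.0, -0.7]
width: 0.563
```

```bash
python3 - <<'E'
from h import *
z=state()['ee_pos'][2]
s,cm,im=look('yellow','w6',z=z-.1697)
hub(cm,im,z-.1607,proj(cm,s['ee_pos']-[0,0,.161]))
go(.6474,-.2268,.25)
E
```

```text
t 12.1 [ 0.6476 -0.2248  0.3289] w 0.563
yellow 321.4 254.8 [ 0.6489 -0.2254  0.1592] d 0.0527
hub [321.6 262.2] [ 32  27 662] [ 0.6481 -0.2253  0.1682]
shift mm [ 0.5 -1.8 78.8]
```

Request:
servo_tool:
  plan: [2,-2.2,30,0,0,0,-0.5,2,-2.2,60,0,0,0,-0.5,2,-2.2,66,0,0,0,-0.5,2,-2.2,68,0,0,0,-0.5,2,-2.2,70,0,0,0,-0.5,2,-2.2,72,0,0,0,-0.5,2,-2.2,74,0,0,0,-0.5,2,-2.2,76,0,0,0,-0.5,2,-2.2,78,0,0,0,-0.5,2,-2.2,80,0,0,0,-0.5,2,-2.2,80,0,0,0,-0.5]

```text
t: 13.25
ee_pos: [0.6458, -0.2273, 0.2484]
tcp_rot: [[-0.997, -0.077, 0.002], [-0.077, 0.997, 0.001], [-0.002, 0.001, -1.0]]
contact_force: [-0.5, -1.3, -0.8]
width: 0.564
```

Request:
servo_tool:
  plan: [0,0,4,0,0,0,-0.5,0,0,8,0,0,0,-0.5,0,0,12,0,0,0,-0.5,0,0,16,0,0,0,-0.5,0,0,20,0,0,0,-0.5,0,0,24,0,0,0,-0.5,0,0,24,0,0,0,-0.5,0,0,24,0,0,0,-0.5]

```text
t: 14.05
ee_pos: [0.6457, -0.2272, 0.2239]
tcp_rot: [[-0.997, -0.077, 0.001], [-0.077, 0.997, 0.001], [-0.001, 0.001, -1.0]]
contact_force: [-1.5, -1.1, -2.2]
width: 0.566
```

Request:
servo_tool:
  plan: [0,0,0,0,0,0,0.75,0,0,0,0,0,0,0.75,0,0,0,0,0,0,0.75,0,0,0,0,0,0,0.75,0,0,-30,0,0,0,0.75,0,0,-80,0,0,0,0.75,20,0,-110,0,0,0,0.75,20,0,-110,0,0,0,0.75,20,0,-110,0,0,0,0.75,20,0,-110,0,0,0,0.75]

```text
t: 15.05
ee_pos: [0.6255, -0.2287, 0.333]
tcp_rot: [[-0.997, -0.077, 0.0], [-0.077, 0.997, 0.002], [-0.0, 0.002, -1.0]]
contact_force: [0.3, 0.7, 0.2]
width: 0.878
```

```bash
python3 - <<'E'
from h import *
s,cm,im=look('yellow','w7',z=.056)
c=proj(cm,[.6455,-.228,.065]);hub(cm,im,.065,c);print(s['tcp_rot'].round(3))
cv2.imwrite('pics/w7c.png',cv2.resize(im[100:340,200:440],None,fx=2.4,fy=2.4,interpolation=2))
si=read_camera('side')[:,:,::-1];cv2.imwrite('pics/s7.png',si)
cs=camera_model('side')
for u,v,a in blobs(mask(si,'green')): print(u,v,onplane(cs,u,v,.009),a)
E
```

```text
t 15.05 [ 0.6255 -0.2287  0.333 ] w 0.878
yellow 321.1 216.8 [ 0.6457 -0.2277  0.056 ] d 0.0504
hub [321.  219.7] [ 17  16 208] [ 0.645  -0.2278  0.065 ]
[[-0.997 -0.077  0.   ]
 [-0.077  0.997  0.002]
 [-0.     0.002 -1.   ]]
280.7726269315673 273.45253863134656 [0.62124417 0.25615394 0.009     ] 75.5
321.0569105691057 256.67144906743187 [0.53671807 0.17374776 0.009     ] 348.5
355.0276008492569 68.77312708522899 [ 0.68628236 -0.89930445  0.009     ] 549.5
```

View pics/w7c.png

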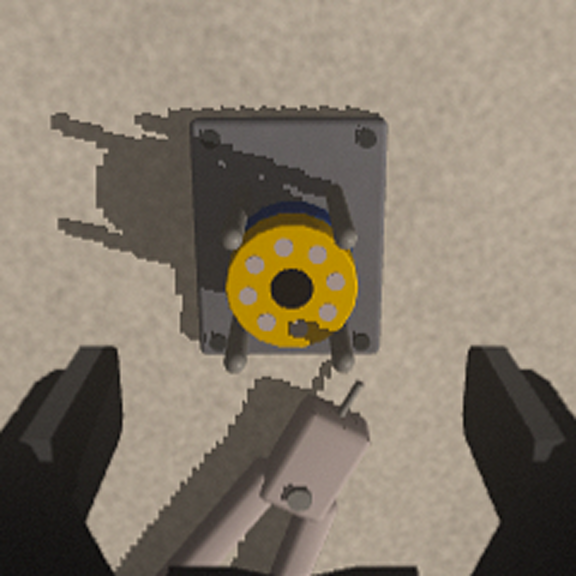

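Picture 8: yellow is seated flat on blue between the posts. Now the middle green.

Request:
servo_tool:
  plan: [-34,472,10,0,0,0,0.8,-34,472,20,0,0,0,0.8,-34,472,30,0,0,0,0.8,-34,472,53,0,0,0,0.8,-34,472,53,0,0,0,0.8,-34,472,53,0,0,0,0.8,-34,472,53,0,0,0,0.8,-34,472,53,0,0,0,0.8,-34,472,53,0,0,0,0.8,-34,472,53,0,0,0,0.8,-34,472,53,0,0,0,0.8,-34,472,53,0,0,0,0.8,-34,472,53,0,0,0,0.8,-34,472,53,0,0,0,0.8,-34,472,53,0,0,0,0.8]

```text
t: 16.65
ee_pos: [0.6232, 0.2436, 0.2807]
tcp_rot: [[-0.997, -0.076, -0.0], [-0.076, 0.997, 0.002], [-0.0, 0.002, -1.0]]
contact_force: [-0.1, -0.2, 0.2]
width: 0.902
```

```bash
python3 - <<'E'
from h import *
s,cm,im=look('green','w8');print(s['tcp_rot'].round(3))
E
```

```text
t 16.65 [0.6232 0.2436 0.2807] w 0.902
green 321.3 203.0 [0.6283 0.2435 0.009 ] d 0.0503
green 214.3 187.2 [0.6209 0.1497 0.009 ] d 0.0421
green 238.8 85.3 [0.5362 0.1715 0.009 ] d 0.0807
[[-0.997 -0.076 -0.   ]
 [-0.076  0.997  0.002]
 [-0.     0.002 -1.   ]]
```

View pics/w8.png

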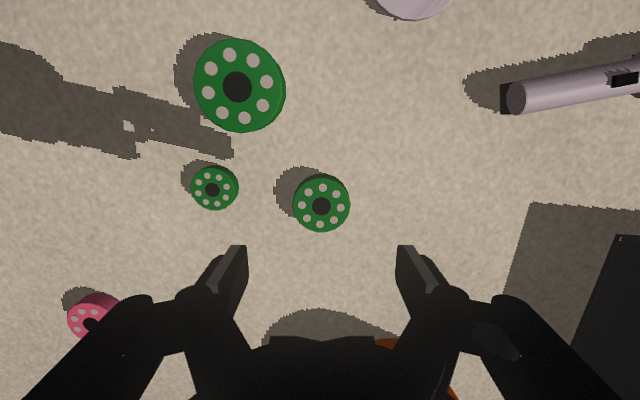

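Picture 9: middle green, 50 mm, at (321,203). The small one (42 mm) is at (214,187) and the large (81 mm) at (239,85). Grasp the middle one.

Request:
servo_tool:
  plan: [-4.3,0,50,0,0,0,0.8,-4.3,0,85,0,0,0,0.8,-4.3,0,103,0,0,0,0.8,-4.3,0,103,0,0,0,0.8,-4.3,0,103,0,0,0,0.8,-4.3,0,103,0,0,0,-0.5,-4.3,0,103,0,0,0,-0.5,-4.3,0,103,0,0,0,-0.5,-4.3,0,103,0,0,0,-0.5,-4.3,0,103,0,0,0,-0.5,-4.3,0,103,0,0,0,-0.5,-4.3,0,103,0,0,0,-0.5,-4.3,0,103,0,0,0,-0.5]

```text
t: 18.0
ee_pos: [0.628, 0.2446, 0.1799]
tcp_rot: [[-0.997, -0.076, 0.002], [-0.076, 0.997, 0.003], [-0.003, 0.003, -1.0]]
contact_force: [-3.2, -1.5, 12.2]
width: 0.562
```

Request:
servo_tool:
  plan: [0,0,-50,0,0,0,-0.5,0,0,-100,0,0,0,-0.5,0,0,-150,0,0,0,-0.5,18,-472,-150,0,0,0,-0.5,18,-472,-150,0,0,0,-0.5,18,-472,-150,0,0,0,-0.5,18,-472,-150,0,0,0,-0.5,18,-472,-150,0,0,0,-0.5,18,-472,-150,0,0,0,-0.5,18,-472,-150,0,0,0,-0.5,18,-472,-150,0,0,0,-0.5,18,-472,-150,0,0,0,-0.5,18,-472,-150,0,0,0,-0.5,18,-472,-150,0,0,0,-0.5,18,-472,-150,0,0,0,-0.5,18,-472,-150,0,0,0,-0.5,18,-472,-150,0,0,0,-0.5]

```text
t: 19.7
ee_pos: [0.6459, -0.2263, 0.329]
tcp_rot: [[-0.997, -0.078, 0.003], [-0.078, 0.997, 0.003], [-0.003, 0.003, -1.0]]
contact_force: [-0.4, -0.7, -1.0]
width: 0.566
```

```bash
python3 - <<'E'
from h import *
z=state()['ee_pos'][2]
s,cm,im=look('green','w9',z=z-.1709);print(s['tcp_rot'].round(3))
hub(cm,im,z-.1619,proj(cm,s['ee_pos']-[0,0,.161]))
E
```

```text
t 19.7 [ 0.6459 -0.2263  0.329 ] w 0.566
green 6.7 278.7 [ 0.6777 -0.4043  0.1581] d 0.0192
green 321.5 252.0 [ 0.6461 -0.2266  0.1581] d 0.0524
[[-0.997 -0.078  0.003]
 [-0.078  0.997  0.003]
 [-0.003  0.003 -1.   ]]
hub [321.6 258.9] [ 32  29 710] [ 0.6453 -0.2266  0.1671]
```

Request:
servo_tool:
  plan: [0,-1.1,30,0,0,0,-0.5,0,-1.1,60,0,0,0,-0.5,0,-1.1,66,0,0,0,-0.5,0,-1.1,68,0,0,0,-0.5,0,-1.1,70,0,0,0,-0.5,0,-1.1,72,0,0,0,-0.5,0,-1.1,74,0,0,0,-0.5,0,-1.1,76,0,0,0,-0.5,0,-1.1,78,0,0,0,-0.5,0,-1.1,80,0,0,0,-0.5,0,-1.1,82,0,0,0,-0.5,0,-1.1,84,0,0,0,-0.5,0,-1.1,84,0,0,0,-0.5]

```text
t: 21.05
ee_pos: [0.6461, -0.2273, 0.2445]
tcp_rot: [[-0.997, -0.078, 0.002], [-0.078, 0.997, 0.003], [-0.003, 0.003, -1.0]]
contact_force: [0.2, 0.5, -0.5]
width: 0.562
```

Request:
servo_tool:
  plan: [0,0,2,0,0,0,-0.5,0,0,4,0,0,0,-0.5,0,0,6,0,0,0,-0.5,0,0,8,0,0,0,-0.5,0,0,9,0,0,0,-0.5,0,0,9,0,0,0,-0.5]

```text
t: 21.65
ee_pos: [0.6465, -0.2273, 0.2376]
tcp_rot: [[-0.997, -0.078, 0.004], [-0.078, 0.997, 0.003], [-0.004, 0.002, -1.0]]
contact_force: [-8.4, 2.1, 26.4]
width: 0.563
```

Hit the stop at the predicted height (0.2376 against 0.2379) with 26 N. Release and look.

Request:
servo_tool:
  plan: [0,0,-1,0,0,0,0.75,0,0,-1,0,0,0,0.75,0,0,-1,0,0,0,0.75,0,0,-1,0,0,0,0.75,0,0,-30,0,0,0,0.75,0,0,-70,0,0,0,0.75,20,0,-95,0,0,0,0.75,20,0,-95,0,0,0,0.75,20,0,-95,0,0,0,0.75,20,0,-95,0,0,0,0.75]

```text
t: 22.65
ee_pos: [0.6262, -0.229, 0.3315]
tcp_rot: [[-0.997, -0.078, 0.002], [-0.078, 0.997, 0.003], [-0.003, 0.003, -1.0]]
contact_force: [0.1, 0.0, 0.2]
width: 0.874
```

```bash
python3 - <<'E'
from h import *
s,cm,im=look('green','w10',z=.067)
c=proj(cm,[.6455,-.228,.076]);hub(cm,im,.076,c);print(s['tcp_rot'].round(3))
si=read_camera('side')[:,:,::-1];cv2.imwrite('pics/s10.png',si)
a=cv2.resize(im[100:340,200:440],None,fx=1.6,fy=1.6,interpolation=2)
b=cv2.resize(si[120:180,290:350],(384,384),interpolation=2)
cv2.imwrite('pics/c10.png',np.hstack([a,b]))
go(.44,.295,.30)
E
```

```text
t 22.65 [ 0.6262 -0.229   0.3315] w 0.874
green 10.1 294.3 [ 0.7463 -0.5227  0.067 ] d 0.0425
green 3.4 243.9 [ 0.6914 -0.5151  0.067 ] d 0.0235
green 321.1 221.5 [ 0.6466 -0.2277  0.067 ] d 0.051
hub [307.  199.8] [28 21 97] [ 0.6247 -0.241   0.076 ]
hub [321.1 225.1] [ 19  17 253] [ 0.6461 -0.2278  0.076 ]
[[-0.997 -0.078  0.002]
 [-0.078  0.997  0.003]
 [-0.003  0.003 -1.   ]]
shift mm [144.9 536.7  32.5]
```

View pics/c10.png

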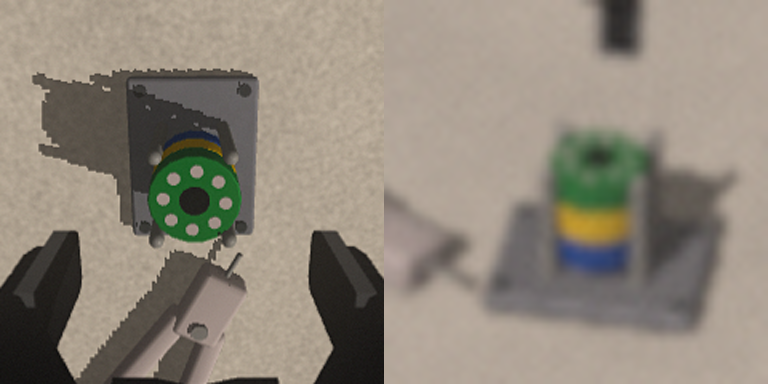

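Picture 10: blue, yellow and green are stacked at the bottom stop between the posts. Now the lid.

Request:
servo_tool:
  plan: [145,537,0,0,0,0,0.8,145,537,0,0,0,0,0.8,145,537,0,0,0,0,0.8,145,537,0,0,0,0,0.8,145,537,32,0,0,0,0.2,145,537,32,0,0,0,0.2,145,537,32,0,0,0,0.2,145,537,32,0,0,0,0.2,145,537,32,0,0,0,0.2,145,537,32,0,0,0,0.2,145,537,32,0,0,0,0.2,145,537,32,0,0,0,0.2,145,537,32,0,0,0,0.2,145,537,32,0,0,0,0.2,145,537,32,0,0,0,0.2,145,537,32,0,0,0,0.2]

```text
t: 24.35
ee_pos: [0.4406, 0.294, 0.3006]
tcp_rot: [[-0.997, -0.076, 0.002], [-0.076, 0.997, 0.003], [-0.002, 0.003, -1.0]]
contact_force: [-0.0, -1.1, 0.3]
width: 0.598
```

```bash
python3 - <<'E'
from h import *
s,cm,im=look('green','w11');print(s['tcp_rot'].round(3))
c=proj(cm,[.44,.295,.031]);print(c);hub(cm,im,.031,c,45)
E
```

```text
t 24.35 [0.4406 0.294  0.3006] w 0.598
green 195.8 268.0 [0.5332 0.1711 0.009 ] d 0.0689
[[-0.997 -0.076  0.002]
 [-0.076  0.997  0.003]
 [-0.002  0.003 -1.   ]]
[322.76145064 196.9972193 ]
hub [323.7 188.6] [23 13 80] [0.4324 0.2952 0.031 ]
```

View pics/w11.png

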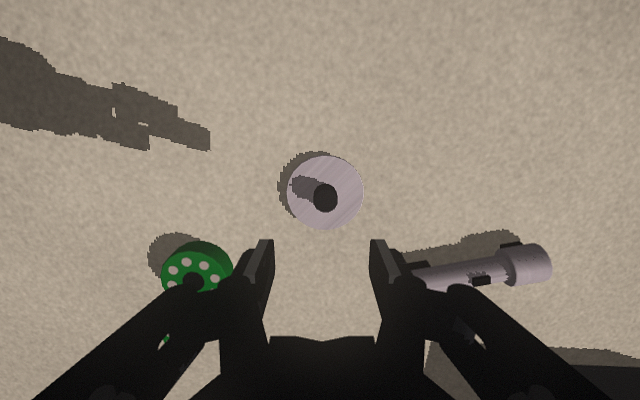

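```bash
python3 - <<'E'
from h import *
s=state();cm=camera_model('wrist');im=cv2.imread('pics/w11.png')
for n,u,v,z in[('knob',325,198,.02),('knobtop',325.5,199.5,.031),('flange',325.5,191,.007),('torch near end',405,268,.019)]: print(n,onplane(cm,u,v,z).round(4))
g=cv2.cvtColor(im,cv2.COLOR_BGR2GRAY)
m=cv2.inRange(g[175:220,308:345],0,62);n,l,st,c=cv2.connectedComponentsWithStats(m)
for i in range(1,n):
  if st[i,4]>60: print(st[i],c[i]+[308,175],onplane(cm,*(c[i]+[308,175]),.022).round(4))
E
```

```text
knob [0.4441 0.2977 0.02  ]
knobtop [0.442  0.2978 0.031 ]
flange [0.4412 0.2981 0.007 ]
torch near end [0.511  0.3828 0.019 ]
[  5   9  24  28 549] [324.69216758 197.52094718] [0.4431 0.2973 0.022 ]
```

Picture 11: lid knob at (325,198), i.e. about (0.442, 0.298). Grasp the knob.

Request:
servo_tool:
  plan: [-1.5,3.6,40,0,0,0,0.2,-1.5,3.6,80,0,0,0,0.2,-1.5,3.6,100,0,0,0,0.2,-1.5,3.6,110,0,0,0,0.2,-1.5,3.6,110,0,0,0,0.2,-1.5,3.6,110,0,0,0,0.2,-1.5,3.6,110,0,0,0,-1,-1.5,3.6,110,0,0,0,-1,-1.5,3.6,110,0,0,0,-1,-1.5,3.6,110,0,0,0,-1,-1.5,3.6,110,0,0,0,-1,-1.5,3.6,110,0,0,0,-1,-1.5,3.6,110,0,0,0,-1,-1.5,3.6,110,0,0,0,-1]

```text
t: 25.8
ee_pos: [0.4423, 0.2984, 0.1918]
tcp_rot: [[-0.997, -0.076, 0.004], [-0.076, 0.997, 0.004], [-0.004, 0.003, -1.0]]
contact_force: [-1.0, -1.1, 12.0]
width: 0.236
```

Request:
servo_tool:
  plan: [0,0,-50,0,0,0,-1,0,0,-100,0,0,0,-1,0,0,-150,0,0,0,-1,-163,-540,-150,0,0,0,-1,-163,-540,-150,0,0,0,-1,-163,-540,-150,0,0,0,-1,-163,-540,-150,0,0,0,-1,-163,-540,-150,0,0,0,-1,-163,-540,-150,0,0,0,-1,-163,-540,-150,0,0,0,-1,-163,-540,-150,0,0,0,-1,-163,-540,-150,0,0,0,-1,-163,-540,-150,0,0,0,-1,-163,-540,-150,0,0,0,-1,-163,-540,-150,0,0,0,-1,-163,-540,-150,0,0,0,-1,-163,-540,-150,0,0,0,-1,-163,-540,-150,0,0,0,-1,-163,-540,-150,0,0,0,-1,-163,-540,-150,0,0,0,-1]

```text
t: 27.8
ee_pos: [0.6453, -0.2273, 0.341]
tcp_rot: [[-0.997, -0.077, 0.004], [-0.077, 0.997, 0.004], [-0.005, 0.003, -1.0]]
contact_force: [-0.1, -0.4, -1.5]
width: 0.234
```

```bash
python3 - <<'E'
from h import *
s,cm,im=look('green','w12');z=s['ee_pos'][2];print(s['tcp_rot'].round(3))
print('expected knob top',proj(cm,s['ee_pos']-[0,0,.1608]),'flange',proj(cm,s['ee_pos']-[0,0,.1828]))
cv2.imwrite('pics/c12.png',cv2.resize(im[140:360,200:440],None,fx=2.5,fy=2.5,interpolation=2))
E
```

```text
t 27.8 [ 0.6453 -0.2273  0.341 ] w 0.234
green 11.1 274.5 [ 0.7927 -0.5952  0.009 ] d 0.0573
green 4.5 219.8 [ 0.7198 -0.5847  0.009 ] d 0.0384
green 321.0 177.6 [ 0.643  -0.2276  0.009 ] d 0.0298
[[-0.997 -0.077  0.004]
 [-0.077  0.997  0.004]
 [-0.005  0.003 -1.   ]]
expected knob top [321.93716637 260.75432897] flange [321.74851352 241.48329851]
```

View pics/c12.png

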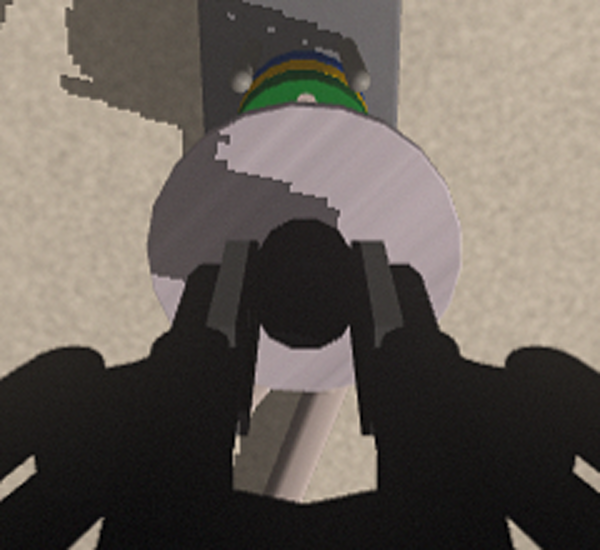

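Picture 12: lid level in the grip. The flange centre is at full-image (321.8,238.8), about 1.6 mm toward −x from the tool axis, so I correct for that and lower.

Request:
servo_tool:
  plan: [-2.2,-0.7,30,0,0,0,-1,-2.2,-0.7,58,0,0,0,-1,-2.2,-0.7,63,0,0,0,-1,-2.2,-0.7,65,0,0,0,-1,-2.2,-0.7,67,0,0,0,-1,-2.2,-0.7,68,0,0,0,-1,-2.2,-0.7,69,0,0,0,-1,-2.2,-0.7,70,0,0,0,-1,-2.2,-0.7,70,0,0,0,-1]

```text
t: 28.75
ee_pos: [0.6478, -0.228, 0.2712]
tcp_rot: [[-0.997, -0.077, 0.004], [-0.077, 0.997, 0.003], [-0.005, 0.003, -1.0]]
contact_force: [-1.0, -0.6, -1.9]
width: 0.233
```

Request:
servo_tool:
  plan: [0,0,1,0,0,0,-1,0,0,2,0,0,0,-1,0,0,3,0,0,0,-1,0,0,3.5,0,0,0,-1,0,0,3.5,0,0,0,-1]

```text
t: 29.25
ee_pos: [0.6477, -0.2282, 0.2688]
tcp_rot: [[-0.997, -0.076, 0.005], [-0.076, 0.997, 0.003], [-0.005, 0.002, -1.0]]
contact_force: [-8.6, 0.1, 16.9]
width: 0.234
```

Contact at 0.2688 (seated was predicted at 0.2693), 17 N. Release and check.

Request:
servo_tool:
  plan: [0,0,0,0,0,0,0.1,0,0,0,0,0,0,0.1,0,0,0,0,0,0,0.1,0,0,0,0,0,0,0.1,0,0,-30,0,0,0,0.1,0,0,-80,0,0,0,0.1,40,0,-100,0,0,0,0.1,40,0,-100,0,0,0,0.1,40,0,-100,0,0,0,0.1,40,0,-100,0,0,0,0.1]

```text
t: 30.25
ee_pos: [0.6077, -0.2313, 0.368]
tcp_rot: [[-0.997, -0.077, 0.004], [-0.077, 0.997, 0.003], [-0.004, 0.003, -1.0]]
contact_force: [0.5, 0.7, 0.4]
width: 0.551
```

```bash
python3 - <<'E'
from h import *
s,cm,im=look('green','w13')
si=read_camera('side')[:,:,::-1];cs=camera_model('side');sc=read_camera('scene')[:,:,::-1];cc=camera_model('scene')
for n,m in(('w',cm),('side',cs),('scene',cc)): print(n,'flange centre',proj(m,[.646,-.228,.084]),'knob top',proj(m,[.646,-.228,.1085]))
b=cv2.resize(si[110:180,290:360],(400,400),interpolation=2)
c=cv2.resize(sc[240:320,230:310],(400,400),interpolation=2)
a=im[:,120:520]
cv2.imwrite('pics/c13.png',cv2.resize(np.hstack([a,b]),None,fx=1,fy=1))
E
```

```text
t 30.25 [ 0.6077 -0.2313  0.368 ] w 0.551
green 24.0 268.9 [ 0.7646 -0.6124  0.009 ] d 0.1473
green 624.0 207.9 [0.6208 0.1452 0.009 ] d 0.0582
green 15.0 176.6 [ 0.638  -0.5936  0.009 ] d 0.0731
w flange centre [321.75104061 230.87839998] knob top [321.85943881 242.35011494]
side flange centre [322.35233838 142.13145984] knob top [322.31859889 135.83232723]
scene flange centre [272.68481125 277.00902683] knob top [271.7357685  273.11559131]
```

View pics/c13.png

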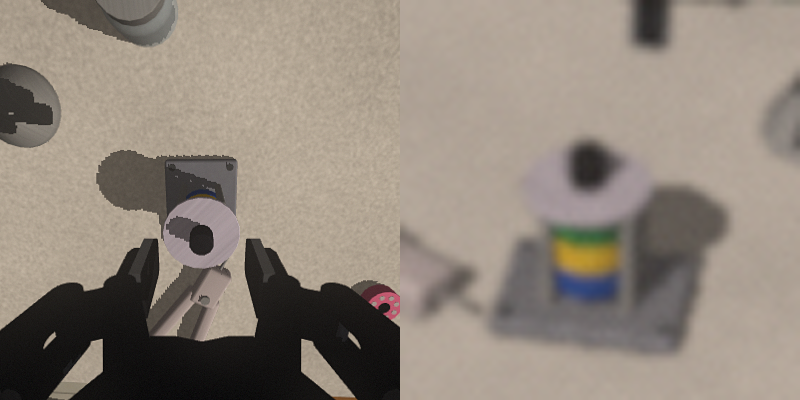

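Picture 13: the flange centre is at full-image (321,232), about where a seated lid projects. The knob is up, the lid looks level, and the three colours are in order beneath it. Handing in.

```bash
python3 -c "
from station import *
print(finish_job(), state()['t'])"
```

```text
the job is handed in; nothing more can be done
the job is handed in; nothing more can be done
```

The magazine is loaded blue, yellow, green from the bottom up, with the lid pressed on knob up. I handed it in after about 31 s of the 122 s allowed; `finish_job` gives no verdict.

**Stack:** On the last push the green cassette stopped at the height expected for the follower's bottom stop (tool at 0.2376 m, predicted 0.2379 m), with 26 N of contact force. In the wrist camera, each cassette sat within about 1 mm of the magazine axis after release.

**Lid:** It met the posts at the predicted seated height (tool at 0.2688 m, predicted 0.2693 m) with 17 N. After release, the wrist picture showed its flange about where a seated lid should be. It looked level in the wrist and side views, but I judged that by eye and did not measure the tilt.

**Look-alikes:** I used the 50 mm green cassette and left the 42 mm and 81 mm ones. I also left the pink disc alone.

**Bystanders:** I did not go near the jar, torch or funnel, though I did not measure their positions again at the end.

**Disagreements:** The force readings while pushing blue and yellow down were about −2 N in z, where I expected around +4 N on the tool. The pictures showed those discs had gone down, so I did not follow this up. Closing on the parts pressed them onto the bench with 11–16 N, well inside the limits.

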